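# Close up the microscope's lamp housing

### The arm

A 6-joint arm with a two-finger parallel gripper is mounted at the origin on the work surface. World frame = base frame: x ahead of the robot, y to its left, z up, the work surface at z = 0. Lengths are in m, angles in rad, forces in N, time in s.
With the tool pointing down it reaches from about 0.275 to 0.85 m from the base axis. Payload 19 kg.
Tool frame: the origin (TCP) lies at the very end of the fingers, on their centre line; the grasp point (between the pads) lies 19 mm behind it; z points along the fingers, y is the direction in which the jaws open and shut (so a half turn about z gives the same grasp; the last joint's range is limited). The gripper opens to 85 mm and grips with 20 to 120 N. Pads are 22 mm wide; open, the fingers measure 114 mm over their backs; the gripper's body (76 mm by 85 mm) begins 54 mm behind the grasp point. The pads swing forward as they close: fully open they stand 13 mm farther back than shut.
Start: joints at [-1.414, 0.15, 1.437, -0, 1.554, -0.134], TCP at [0.165, -0.551, 0.231] pointing down, gripper open.
Joint ranges: [-2.8, 2.8], [-0.68, 2.1], [0.12, 2.68], [-1.39, 4.53], [0.16, 2.79], [-2.81, 2.81]. Speed limits (rad/s): [1.89, 1.89, 2.22, 3.01, 3.01, 3.01].

### API

Orientations are given as a rotation vector (axis times angle).
In Python, from rig import sense, cams, job_done gives the robot as it stands.
- The arm moves only by the shell command python3 -m pendant 'ROWS' [FORCE]. ROWS is JSON, a list of rows, each an object of numbers: "ax", "ay", "az": the turn, a rotation vector about the tool's x, y, z in degrees; "x", "y", "z": the shift along the tool's x, y, z in cm; "grip": the closure in counts, from 0 (fully open) to 255 (shut). In form: [{"ax": .., "ay": .., "az": .., "x": .., "y": .., "z": .., "grip": ..}, ...]. A call has 1 to 12 rows; each row shifts and turns the commanded pose from where the row before left it, along the tool's axes as they then stand; what a row does not reach is not made up. A row lasts 1/10 s, in which the tool goes at most 50 mm and 8.59 degrees, less where a joint would pass 70% of its speed; a pose out of reach is approached as far as the arm can. A call with a gripper value outside its range is refused whole. The fingers move at their own pace and stop on an object; FORCE is the grip in N (left out, the last holds). Time passes only in rows, so rows that do not move let the fingers close. It gives the time, the measured TCP pose, the force and the opening at its end, in the units of the state.
- sense(): the state, without advancing time (a new reading comes with each control period).
- cams.camera(name): name is "side" or "top" or "wrist"; returns the picture (480x640x3 uint8, red, green, blue); there is no depth.
- cams.camera_info(name): a dict with "intrinsics" (3x3 intrinsics, pixels), "R" (3x3) and "t" (3): a world point X has camera coordinates R X + t. Camera axes: x right, y down, z forward; pixel columns grow to the right and rows downward; lengths in m; the calibration is good to about 2 mm. A picture is of the moment at which its call begins: read the wrist's pose just before it. camera_info takes no time and is no camera call; for the wrist camera it gives the pose at the moment of the call.
- job_done(): hands the job in, once; it reports no verdict.
The state is a dict: "time": time; "q": joint angles; "joint_vel": joint speeds; "joint_torque": joint torques, N m; "tcp_pos": TCP position; "tool_rot": TCP orientation; "wrist_force": force on the tool from outside, world axes, zero at the start; "ft_torque": the same for the moment, N m; "gripper_width": opening from 0.0 (shut) to 1.0 (fully open).
Only numpy, scipy, OpenCV 4.12 (cv2) and the standard library are available. Lean on these libraries where they do the work, as an engineer would, in place of code of your own. Each camera call takes 0.05 s, during which the arm holds its last target. There are 200 camera calls.

### The job

Put the lamp in standby on the keypad by pressing its keys fully down one at a time: first the round key, then the square key, then the oblong key. Then turn the quarter-turn fastener on the lamp housing's cover clockwise until its slot lines up with the two ridges on the cover, and press the sprung cover down until it is flush with the housing's rim. Finish while still holding the cover pressed down, with the slot still in line, and leave the other things on the bench where they stand.

Things in the scene. Friction and masses are not known exactly. Their poses are not given: they have to be found in the camera images.
- housing: Fixed white lamp housing, 200 mm (its x) x 220 mm (its y) footprint, rim 64 mm high; origin at the centre of its underside, z up. In its top is a 154 x 174 mm opening with the access cover in it.
- cover (a joint): Access cover: bare-metal plate 150 (housing x) x 170 (y) x 6 mm, centred in the housing's opening, moving straight up and down on springs. 0 = up, top face 72 mm above the table, 8 mm proud of the rim; 0.008 m = home, flush with the rim. 5 N starts it, 10 N brings it home; it springs up when let go. With the slot over 13 degrees off, it is blocked after 2 mm.
- cover_press (a point): Clear spot for pressing, on the cover's top face, at y = -42 mm in the housing's frame, on the side away from the fastener; moves with the cover. z axis up, axes as the housing's. The cover may be pressed anywhere.
- fastener (a joint): Quarter-turn fastener on the cover, at x = 0, y = +38 mm in the housing's frame. Rad, grows clockwise from above, range 0 to 2.3, starts at 0.2 to 0.85; 1.571 = slot along the housing's x, in line with the two black ridges on the cover, each 16 mm long, 34 mm from the axis. No stop or detent there; friction (0.06 N m) keeps it where it is left.
- fastener_grip (a point): On the fastener's axis, 15 mm above the cover's top face; x along the slot, z up. A dark disc 40 mm across and 4 mm thick carries a steel wing grip: two upright cheeks 38 mm long, 5 mm thick, with the 6 mm slot between them; 16 mm over both, tops 26 mm above the cover (11 mm above this point). Grip it across the cheeks from above.
- keypad: Fixed white keypad box, 110 mm (its x) x 250 mm (its y) x 45 mm high, origin at the centre of its underside. The three keys sit on its top in a row along its y, 75 mm apart, in any order.
- key_round (a joint): Travel of the round key, cap 42 mm across in a round black collar 56 mm across: 0 = up, 0.006 m = fully down; spring, 1.5 N to start, about 5 N fully down, returns when let go. Counts as pressed from 0.004 m, with the other two up.
- key_round_top (a point): Centre of the top face of the round key, 67 mm above the table (10 mm above its collar) when up; axes as the keypad's.
- key_square (a joint): Travel of the square key, cap 24 x 24 mm in a square black collar 36 mm: 0 = up, 0.006 m = fully down; spring, 1.5 N to start, about 5 N fully down, returns when let go. Counts as pressed from 0.004 m, with the other two up.
- key_square_top (a point): Centre of the top face of the square key, 67 mm above the table (10 mm above its collar) when up; axes as the keypad's.
- key_long (a joint): Travel of the oblong key, cap 56 mm (along the keypad's x) x 18 mm in a black collar 68 x 30 mm: 0 = up, 0.006 m = fully down; spring, 1.5 N to start, about 5 N fully down, returns when let go. Counts as pressed from 0.004 m, with the other two up.
- key_long_top (a point): Centre of the top face of the oblong key, 67 mm above the table (10 mm above its collar) when up; axes as the keypad's.
- amber: Small amber bottle, 32 mm wide, 70 mm high; bystander, loose; origin at the centre of its underside.
- dish: Clear culture dish, 56 mm wide, 14 mm high; bystander, loose; origin at the centre of its underside.
- washbottle: White bottle, 60 mm wide, 130 mm high; bystander, loose; origin at the centre of its underside.
- mouse: Black computer mouse, 105 x 60 x 35 mm; bystander, loose; origin at the centre of its underside.
- slidebox: Grey slide box, 60 x 100 x 34 mm; bystander, loose; origin at the centre of its underside.
- tiprack: Clear pipette tip rack, 80 x 120 x 47 mm; bystander, loose; origin at the centre of its underside.
- objective: Microscope objective standing on its end, 34 mm wide, 42 mm high; bystander, loose; origin at the centre of its underside.

How it is judged:
By the outcome, as a careful person would: the job done as asked, in the order asked, and still so for the second after the job is handed in, while the arm keeps its last pose, push and grip.
It also fails if it takes over 56 s, if anything falls off the work surface, if the arm or the gripper's body presses on something with over 40 N, if the wrist force passes 120 N, or if a joint passes its speed limit or range.

## Working session

There is one attempt and no reset: what is moved stays moved. The work goes in short steps, Python scripts to look and compute and a shell command to move; the robot and the scene stay as the last step left them, time stands still between calls to the robot, and variables do not carry over. Pictures are saved under pics/ and viewed, about 8 in all and at most 12, crops included, and the job is handed in when it is done.

```bash
mkdir -p pics; python3 - <<'E'
from rig import sense,cams
import cv2
s=sense();print({k:s[k] for k in('time','tcp_pos','tool_rot','wrist_force','gripper_width')})
for n in('top','side'):
    cv2.imwrite(f'pics/{n}0.png',cams.camera(n)[:,:,::-1]); i=cams.camera_info(n);print(n,i)
E
```

```text
{'time': 0.0, 'tcp_pos': array([ 0.16482163, -0.55064029,  0.23069943]), 'tool_rot': array([-3.10729463e+00, -4.55031483e-01, -8.71702859e-06]), 'wrist_force': array([-0.72727619, -0.24039325,  0.479816  ]), 'gripper_width': 1.0010046085998336}
top {'intrinsics': array([[618.89178489,   0.        , 324.07122156],
       [  0.        , 618.89178489, 239.18534685],
       [  0.        ,   0.        ,   1.        ]]), 'R': array([[-0.0208788 , -0.99969618, -0.01310058],
       [-0.9871752 ,  0.02268809, -0.15802018],
       [ 0.1582694 ,  0.0096333 , -0.98734897]]), 't': array([0.01282815, 0.56076296, 1.4330919 ])}
side {'intrinsics': array([[568.9534217 ,   0.        , 324.05809207],
       [  0.        , 568.9534217 , 246.86546434],
       [  0.        ,   0.        ,   1.        ]]), 'R': array([[-0.80464128, -0.59348227,  0.01819918],
       [-0.3956571 ,  0.51307248, -0.76171654],
       [ 0.44272777, -0.6201092 , -0.64765477]]), 't': array([0.44483968, 0.29374315, 1.09439666])}
```

View pics/top0.png

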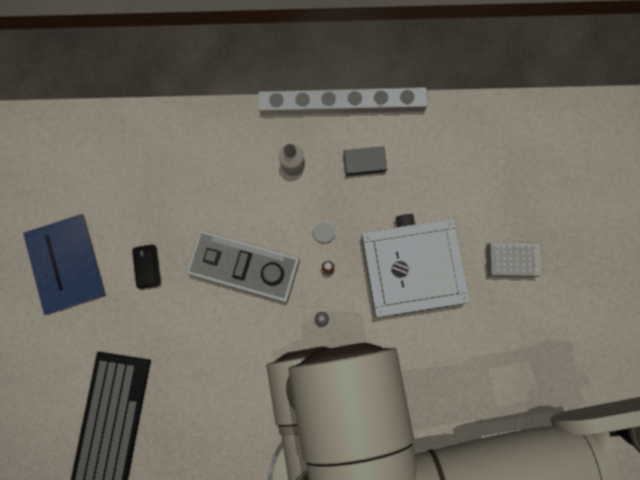

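The top view shows the keypad keys: square at (212,256), oblong at (242,265) and round at (272,273). The fastener is at (400,268), with ridges near (397,254) and (403,284). I'll enlarge this area.

```bash
python3 - <<'E'
import cv2,numpy as np
im=cv2.imread('pics/top0.png')
a=cv2.resize(im[220:310,180:310],None,fx=6,fy=6,interpolation=cv2.INTER_CUBIC)[:300*2]
cv2.imwrite('pics/k.png',a)
b=cv2.resize(im[210:325,350:480],None,fx=5.2,fy=5.2,interpolation=cv2.INTER_CUBIC);cv2.imwrite('pics/h.png',b)
E
```

```text
(no output)
```

View pics/k.png

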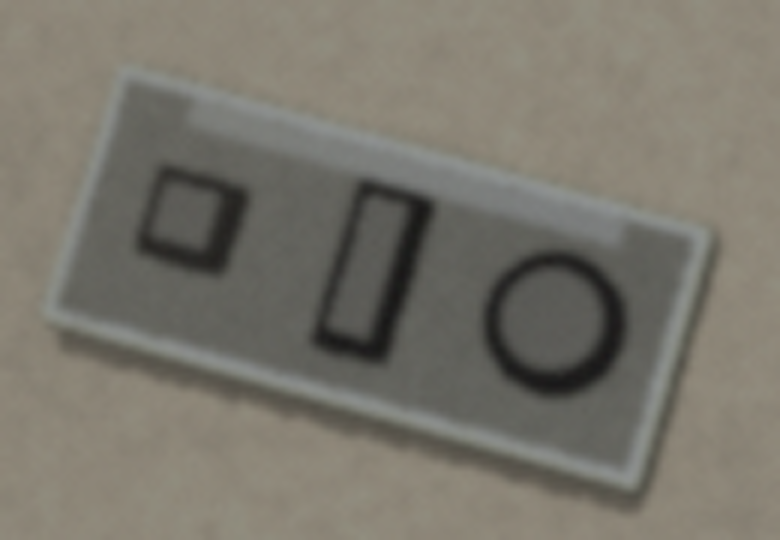

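View pics/h.png

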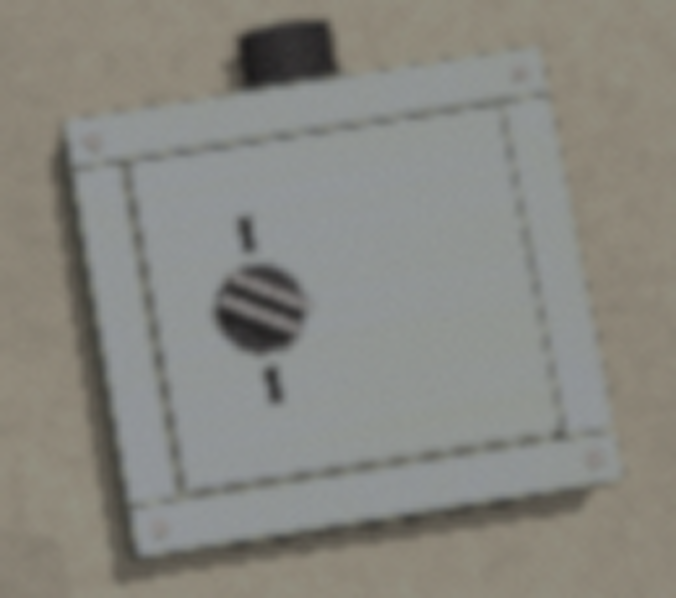

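The keycap centres in the crop are square (185,215), oblong (367,268) and round (553,318). The fastener is at (262,307) with its slot about 22° below image right. The ridges are at (247,233) and (273,385), so it needs about 58° clockwise.

```bash
cat > h.py <<'E'
import numpy as np
from scipy.spatial.transform import Rotation as Ro
from rig import sense,cams
def ray(info,uv,z):
    d=info['R'].T@np.linalg.inv(info['intrinsics'])@np.array([*uv,1.]);c=-info['R'].T@info['t']
    return c+d*(z-c[2])/d[2]
def move(p,yaw=None):
    "yaw = world angle of tool y axis (deg), tool down; prints per-row deltas"
    s=sense();R=Ro.from_rotvec(s['tool_rot']);M=R.as_matrix()
    print('t',s['time'],'tcp',s['tcp_pos'].round(4),'q',s['q'].round(2),'F',s['wrist_force'].round(1),'w',round(s['gripper_width'],3))
    print('tool y dir',np.degrees(np.arctan2(M[1,1],M[0,1])).round(1),'tool z',M[:,2].round(3))
    print('shift cm (tool now):',(M.T@(np.array(p)-s['tcp_pos'])*100).round(2))
    if yaw is not None:
        y=np.radians(yaw);Y=np.array([np.cos(y),np.sin(y),0]);Z=np.array([0,0,-1.]);T=np.c_[np.cross(Y,Z),Y,Z]
        print('rotvec deg:',np.degrees(Ro.from_matrix(M.T@T).as_rotvec()).round(2))
E
python3 - <<'E'
from h import *
i=cams.camera_info('top')
f=lambda u,v,s,o,z:ray(i,((u+.5)/s-.5+o[0],(v+.5)/s-.5+o[1]),z).round(4)
K={n:f(*uv,6,(180,220),.067) for n,uv in dict(sq=(185,215),lo=(367,268),ro=(553,318)).items()};print(K)
g=lambda u,v,z:f(u,v,5.2,(350,210),z)
print('fast',g(262,308,.076),g(263,305,.098)); r1,r2=g(247,233,.073),g(273,385,.073)
print('ridges',r1,r2,(r1+r2)/2,np.degrees(np.arctan2(*(r1-r2)[1::-1])))
a,b=g(229,289,.098),g(298,317,.098);print('slot',np.degrees(np.arctan2(*(a-b)[1::-1])))
print([np.linalg.norm(K[a]-K[b]) for a,b in('sq lo'.split(),'lo ro'.split())])
move(K['ro']+[0,0,.03],None)
E
```

```text
{'sq': array([0.5249, 0.2678, 0.067 ]), 'lo': array([0.5024, 0.1965, 0.067 ]), 'ro': array([0.4812, 0.124 , 0.067 ])}
fast [ 0.4824 -0.174   0.076 ] [ 0.4813 -0.172   0.098 ]
ridges [ 0.5166 -0.169   0.073 ] [ 0.4482 -0.1779  0.073 ] [ 0.4824  -0.17345  0.073  ] 7.4135019215294795
slot 66.36050291594906
[np.float64(0.07476590131871615), np.float64(0.07553601789874813)]
t 0.1 tcp [ 0.1648 -0.5507  0.2307] q [-1.41  0.15  1.44  0.    1.55 -0.13] F [ 0.5  0.2 -0.4] w 1.004
tool y dir -73.3 tool z [-0.     0.001 -1.   ]
shift cm (tool now): [ 49.65 -55.55  13.44]
```

```bash
python3 -m pendant '[{"x":2.5,"y":-2.8,"grip":255},{"x":2.5,"y":-2.8,"grip":255},{"x":2.5,"y":-2.8,"grip":255},{"x":2.5,"y":-2.8,"grip":255},{"x":2.5,"y":-2.8,"grip":255},{"x":2.5,"y":-2.8,"grip":255},{"x":2.5,"y":-2.8,"grip":255},{"x":2.5,"y":-2.8,"grip":255},{"x":2.5,"y":-2.8,"grip":255},{"x":2.5,"y":-2.8,"grip":255}]' 
python3 -m pendant '[{"x":2.5,"y":-2.8,"grip":255},{"x":2.5,"y":-2.8,"grip":255},{"x":2.5,"y":-2.8,"grip":255},{"x":2.5,"y":-2.8,"grip":255},{"x":2.5,"y":-2.8,"grip":255},{"x":2.5,"y":-2.8,"grip":255},{"x":2.5,"y":-2.8,"grip":255},{"x":2.5,"y":-2.8,"grip":255},{"x":2.5,"y":-2.8,"grip":255},{"grip":255},{"grip":255}]' 
python3 -c "
from h import *
move([.4812,.124,.09],-73.3)"
```

```text
t 0.1 tcp [ 0.1648 -0.5507  0.2307] q [-1.41  0.15  1.44  0.    1.55 -0.13] F [ 0.5  0.2 -0.4] w 1.004
tool y dir -73.3 tool z [-0.     0.001 -1.   ]
shift cm (tool now): [ 49.65 -55.55  14.14]
rotvec deg: [-0.06 -0.01 -0.04]invalid input at $[0]: expected keys ax, ay, az, x, y, z, grip
invalid input at $[0]: expected keys ax, ay, az, x, y, z, grip
```

```bash
python3 -m pendant '[{"ax":0,"ay":0,"az":0,"x":2.5,"y":-2.8,"z":0,"grip":255},{"ax":0,"ay":0,"az":0,"x":2.5,"y":-2.8,"z":0,"grip":255},{"ax":0,"ay":0,"az":0,"x":2.5,"y":-2.8,"z":0,"grip":255},{"ax":0,"ay":0,"az":0,"x":2.5,"y":-2.8,"z":0,"grip":255},{"ax":0,"ay":0,"az":0,"x":2.5,"y":-2.8,"z":0,"grip":255},{"ax":0,"ay":0,"az":0,"x":2.5,"y":-2.8,"z":0,"grip":255},{"ax":0,"ay":0,"az":0,"x":2.5,"y":-2.8,"z":0,"grip":255},{"ax":0,"ay":0,"az":0,"x":2.5,"y":-2.8,"z":0,"grip":255},{"ax":0,"ay":0,"az":0,"x":2.5,"y":-2.8,"z":0,"grip":255},{"ax":0,"ay":0,"az":0,"x":2.5,"y":-2.8,"z":0,"grip":255}]' 60
python3 -m pendant '[{"ax":0,"ay":0,"az":0,"x":2.5,"y":-2.8,"z":0,"grip":255},{"ax":0,"ay":0,"az":0,"x":2.5,"y":-2.8,"z":0,"grip":255},{"ax":0,"ay":0,"az":0,"x":2.5,"y":-2.8,"z":0,"grip":255},{"ax":0,"ay":0,"az":0,"x":2.5,"y":-2.8,"z":0,"grip":255},{"ax":0,"ay":0,"az":0,"x":2.5,"y":-2.8,"z":0,"grip":255},{"ax":0,"ay":0,"az":0,"x":2.5,"y":-2.8,"z":0,"grip":255},{"ax":0,"ay":0,"az":0,"x":2.5,"y":-2.8,"z":0,"grip":255},{"ax":0,"ay":0,"az":0,"x":2.5,"y":-2.8,"z":0,"grip":255},{"ax":0,"ay":0,"az":0,"x":2.5,"y":-2.8,"z":0,"grip":255},{"ax":0,"ay":0,"az":0,"x":0,"y":0,"z":0,"grip":255},{"ax":0,"ay":0,"az":0,"x":0,"y":0,"z":0,"grip":255}]'
python3 -c "
from h import *
move([.4812,.124,.09],-73.3)"
```

```text
time: 1.1
tcp_pos: [0.3243, -0.2094, 0.2312]
tool_rot: [-3.108, -0.455, -0.0]
wrist_force: [0.4, -1.1, -0.0]
gripper_width: 0.001
time: 2.2
tcp_pos: [0.4672, 0.0955, 0.2308]
tool_rot: [-3.108, -0.458, 0.002]
wrist_force: [-0.7, -1.0, -0.5]
gripper_width: -0.0
t 2.2 tcp [0.4672 0.0955 0.2308] q [ 0.04 -0.06  1.65 -0.    1.54  1.32] F [-0.7 -1.  -0.5] w -0.0
tool y dir -73.2 tool z [-0.001 -0.    -1.   ]
shift cm (tool now): [ 2.18 -2.32 14.08]
rotvec deg: [-0.01  0.07  0.06]
```

```bash
python3 -m pendant '[{"ax":0,"ay":0,"az":0,"x":2.18,"y":-2.32,"z":0,"grip":255},{"ax":0,"ay":0,"az":0,"x":0,"y":0,"z":4.7,"grip":255},{"ax":0,"ay":0,"az":0,"x":0,"y":0,"z":4.7,"grip":255},{"ax":0,"ay":0,"az":0,"x":0,"y":0,"z":4.7,"grip":255},{"ax":0,"ay":0,"az":0,"x":0,"y":0,"z":1.8,"grip":255},{"ax":0,"ay":0,"az":0,"x":0,"y":0,"z":0.6,"grip":255},{"ax":0,"ay":0,"az":0,"x":0,"y":0,"z":0.4,"grip":255},{"ax":0,"ay":0,"az":0,"x":0,"y":0,"z":0,"grip":255},{"ax":0,"ay":0,"az":0,"x":0,"y":0,"z":0,"grip":255}]'
python3 -c "
from h import *
move([.4812,.124,.0605],-73.3)"
```

```text
time: 3.1
tcp_pos: [0.4823, 0.1233, 0.0637]
tool_rot: [3.108, 0.455, 0.003]
wrist_force: [-0.8, -2.4, 2.4]
gripper_width: 0.002
t 3.1 tcp [0.4823 0.1233 0.0637] q [ 0.1   0.11  1.84 -0.    1.19  1.38] F [-0.8 -2.4  2.4] w 0.002
tool y dir -73.4 tool z [ 0.002  0.    -1.   ]
shift cm (tool now): [-0.08 -0.1   0.32]
rotvec deg: [ 0.03 -0.11 -0.05]
```

```bash
python3 -m pendant '[{"ax":0,"ay":0,"az":0,"x":0,"y":0,"z":0.2,"grip":255},{"ax":0,"ay":0,"az":0,"x":0,"y":0,"z":0,"grip":255},{"ax":0,"ay":0,"az":0,"x":0,"y":0,"z":0,"grip":255}]'
python3 -c "
from h import *
move([.4812,.124,.0605],-73.3)"
```

```text
time: 3.4
tcp_pos: [0.4823, 0.1235, 0.061]
tool_rot: [3.108, 0.455, 0.003]
wrist_force: [1.6, -2.2, 4.6]
gripper_width: 0.003
t 3.4 tcp [0.4823 0.1235 0.061 ] q [ 0.1   0.11  1.84 -0.    1.19  1.38] F [ 1.6 -2.2  4.6] w 0.003
tool y dir -73.3 tool z [ 0.002 -0.    -1.   ]
shift cm (tool now): [-0.09 -0.08  0.05]
rotvec deg: [ 0.03 -0.11 -0.03]
```

```bash
python3 -m pendant '[{"ax":0,"ay":0,"az":0,"x":0,"y":0,"z":0.1,"grip":255},{"ax":0,"ay":0,"az":0,"x":0,"y":0,"z":0,"grip":255}]'
python3 -m pendant '[{"ax":0,"ay":0,"az":0,"x":0,"y":0,"z":-2.5,"grip":255},{"ax":0,"ay":0,"az":0,"x":0,"y":0,"z":0,"grip":255}]'
python3 -c "
from h import *
move([.5249,.2678,.0605],-73.3)"
```

```text
time: 3.6
tcp_pos: [0.4824, 0.1234, 0.0608]
tool_rot: [3.108, 0.455, 0.004]
wrist_force: [-3.7, -4.8, 18.4]
gripper_width: 0.001
time: 3.8
tcp_pos: [0.4829, 0.1238, 0.0869]
tool_rot: [-3.108, -0.455, -0.006]
wrist_force: [0.9, -0.4, 0.3]
gripper_width: -0.002
t 3.8 tcp [0.4829 0.1238 0.0869] q [0.1  0.09 1.81 0.   1.24 1.38] F [ 0.9 -0.4  0.3] w -0.002
tool y dir -73.3 tool z [ 0.004  0.001 -1.   ]
shift cm (tool now): [  8.14 -12.59   2.67]
rotvec deg: [ 0.02 -0.22 -0.03]
```

The round key reached its hard stop: the force jumped to 18 N at 6.2 mm of travel. Next is the square key.

```bash
python3 -m pendant '[{"ax":0,"ay":0,"az":0,"x":2.04,"y":-3.15,"z":0,"grip":255},{"ax":0,"ay":0,"az":0,"x":2.04,"y":-3.15,"z":0,"grip":255},{"ax":0,"ay":0,"az":0,"x":2.04,"y":-3.15,"z":0,"grip":255},{"ax":0,"ay":0,"az":0,"x":2.04,"y":-3.15,"z":0,"grip":255},{"ax":0,"ay":0,"az":0,"x":0,"y":0,"z":0,"grip":255},{"ax":0,"ay":0,"az":0,"x":0,"y":0,"z":1.2,"grip":255},{"ax":0,"ay":0,"az":0,"x":0,"y":0,"z":0,"grip":255}]'
python3 -c "
from h import *
move([.5249,.2678,.0605],-73.3)"
```

```text
time: 4.5
tcp_pos: [0.5225, 0.2667, 0.0701]
tool_rot: [3.108, 0.455, -0.005]
wrist_force: [-0.0, -0.8, 0.1]
gripper_width: -0.001
t 4.5 tcp [0.5225 0.2667 0.0701] q [0.34 0.28 1.62 0.   1.25 1.62] F [-0.  -0.8  0.1] w -0.001
tool y dir -73.4 tool z [-0.003 -0.001 -1.   ]
shift cm (tool now): [ 0.26 -0.04  0.96]
rotvec deg: [ 0.01  0.17 -0.05]
```

```bash
python3 -m pendant '[{"ax":0,"ay":0,"az":0,"x":0.2,"y":0,"z":0,"grip":255},{"ax":0,"ay":0,"az":0,"x":0,"y":0,"z":0.6,"grip":255},{"ax":0,"ay":0,"az":0,"x":0,"y":0,"z":0.35,"grip":255},{"ax":0,"ay":0,"az":0,"x":0,"y":0,"z":0,"grip":255},{"ax":0,"ay":0,"az":0,"x":0,"y":0,"z":0,"grip":255}]'
python3 -m pendant '[{"ax":0,"ay":0,"az":0,"x":0,"y":0,"z":0.1,"grip":255},{"ax":0,"ay":0,"az":0,"x":0,"y":0,"z":0,"grip":255}]'
```

```text
time: 5.0
tcp_pos: [0.5257, 0.2679, 0.0631]
tool_rot: [3.108, 0.455, 0.001]
wrist_force: [1.4, -2.0, 3.6]
gripper_width: -0.002
time: 5.2
tcp_pos: [0.5257, 0.2681, 0.062]
tool_rot: [3.108, 0.455, 0.001]
wrist_force: [2.2, -3.4, 4.3]
gripper_width: 0.0
```

```bash
python3 -m pendant '[{"ax":0,"ay":0,"az":0,"x":0,"y":0,"z":0.15,"grip":255},{"ax":0,"ay":0,"az":0,"x":0,"y":0,"z":0,"grip":255}]'
python3 -m pendant '[{"ax":0,"ay":0,"az":0,"x":0,"y":0,"z":0.1,"grip":255},{"ax":0,"ay":0,"az":0,"x":0,"y":0,"z":0,"grip":255}]'
python3 -m pendant '[{"ax":0,"ay":0,"az":0,"x":0,"y":0,"z":-2.5,"grip":255},{"ax":0,"ay":0,"az":0,"x":0,"y":0,"z":0,"grip":255}]'
python3 -c "
from h import *
move([.5024,.1965,.0605],-73.3)"
```

```text
time: 5.4
tcp_pos: [0.5257, 0.2682, 0.0609]
tool_rot: [-3.108, -0.455, -0.001]
wrist_force: [-0.1, -4.8, 9.5]
gripper_width: -0.001
time: 5.6
tcp_pos: [0.5258, 0.2682, 0.0607]
tool_rot: [-3.108, -0.455, -0.002]
wrist_force: [-4.4, -6.8, 21.5]
gripper_width: -0.003
time: 5.8
tcp_pos: [0.5263, 0.2688, 0.0868]
tool_rot: [-3.107, -0.455, -0.005]
wrist_force: [0.2, 0.7, 0.5]
gripper_width: -0.0
t 5.8 tcp [0.5263 0.2688 0.0868] q [0.34 0.27 1.59 0.   1.27 1.62] F [0.2 0.7 0.5] w -0.0
tool y dir -73.3 tool z [ 0.003  0.002 -1.   ]
shift cm (tool now): [-4.38  6.24  2.61]
rotvec deg: [-0.04 -0.18 -0.03]
```

The square key is fully down and released. Next is the oblong key.

```bash
python3 -m pendant '[{"ax":0,"ay":0,"az":0,"x":-2.19,"y":3.12,"z":0,"grip":255},{"ax":0,"ay":0,"az":0,"x":-2.19,"y":3.12,"z":0,"grip":255},{"ax":0,"ay":0,"az":0,"x":0,"y":0,"z":0,"grip":255},{"ax":0,"ay":0,"az":0,"x":0,"y":0,"z":1.6,"grip":255},{"ax":0,"ay":0,"az":0,"x":0,"y":0,"z":0.6,"grip":255},{"ax":0,"ay":0,"az":0,"x":0,"y":0,"z":0.4,"grip":255},{"ax":0,"ay":0,"az":0,"x":0,"y":0,"z":0.1,"grip":255},{"ax":0,"ay":0,"az":0,"x":0,"y":0,"z":0,"grip":255},{"ax":0,"ay":0,"az":0,"x":0,"y":0,"z":0,"grip":255}]'
python3 -m pendant '[{"ax":0,"ay":0,"az":0,"x":0,"y":0,"z":0.1,"grip":255},{"ax":0,"ay":0,"az":0,"x":0,"y":0,"z":0,"grip":255}]'
```

```text
time: 6.7
tcp_pos: [0.5016, 0.196, 0.0602]
tool_rot: [3.108, 0.456, 0.001]
wrist_force: [-21.7, -11.0, 50.6]
gripper_width: 0.0
time: 6.9
tcp_pos: [0.5017, 0.1961, 0.06]
tool_rot: [3.108, 0.456, 0.002]
wrist_force: [-26.5, -12.0, 63.1]
gripper_width: 0.001
```

The oblong key is fully down. I'll lift off and move to the fastener.

```bash
python3 -m pendant '[{"ax":0,"ay":0,"az":0,"x":0,"y":0,"z":-3,"grip":255},{"ax":0,"ay":0,"az":0,"x":0,"y":0,"z":-4,"grip":255},{"ax":0,"ay":0,"az":0,"x":0,"y":0,"z":-4,"grip":255},{"ax":0,"ay":0,"az":0,"x":0,"y":0,"z":-4,"grip":255},{"ax":0,"ay":0,"az":0,"x":0,"y":0,"z":0,"grip":150}]'
python3 -c "
from h import *
move([.4824,-.1735,.21],-23.6)"
```

```text
time: 7.4
tcp_pos: [0.5031, 0.1968, 0.2115]
tool_rot: [-3.107, -0.456, -0.011]
wrist_force: [0.7, -2.3, -0.7]
gripper_width: 0.154
t 7.4 tcp [0.5031 0.1968 0.2115] q [0.23 0.08 1.55 0.   1.5  1.51] F [ 0.7 -2.3 -0.7] w 0.154
tool y dir -73.3 tool z [ 0.007  0.002 -1.   ]
shift cm (tool now): [-12.62  34.88   0.06]
rotvec deg: [  0.18  -0.38 -49.7 ]
```

```bash
python3 -m pendant '[{"ax":0,"ay":0,"az":0,"x":-1.26,"y":3.49,"z":0,"grip":150},{"ax":0,"ay":0,"az":0,"x":-1.26,"y":3.49,"z":0,"grip":150},{"ax":0,"ay":0,"az":0,"x":-1.26,"y":3.49,"z":0,"grip":150},{"ax":0,"ay":0,"az":0,"x":-1.26,"y":3.49,"z":0,"grip":150},{"ax":0,"ay":0,"az":0,"x":-1.26,"y":3.49,"z":0,"grip":150},{"ax":0,"ay":0,"az":0,"x":-1.26,"y":3.49,"z":0,"grip":150},{"ax":0,"ay":0,"az":0,"x":-1.26,"y":3.49,"z":0,"grip":150},{"ax":0,"ay":0,"az":0,"x":-1.26,"y":3.49,"z":0,"grip":150},{"ax":0,"ay":0,"az":0,"x":-1.26,"y":3.49,"z":0,"grip":150},{"ax":0,"ay":0,"az":0,"x":-1.26,"y":3.49,"z":0,"grip":150}]'
python3 -m pendant '[{"ax":0,"ay":0,"az":-8.3,"x":0,"y":0,"z":0,"grip":150},{"ax":0,"ay":0,"az":-8.3,"x":0,"y":0,"z":0,"grip":150},{"ax":0,"ay":0,"az":-8.3,"x":0,"y":0,"z":0,"grip":150},{"ax":0,"ay":0,"az":-8.3,"x":0,"y":0,"z":0,"grip":150},{"ax":0,"ay":0,"az":-8.3,"x":0,"y":0,"z":0,"grip":150},{"ax":0,"ay":0,"az":-8.2,"x":0,"y":0,"z":0,"grip":150},{"ax":0,"ay":0,"az":0,"x":0,"y":0,"z":0,"grip":150},{"ax":0,"ay":0,"az":0,"x":0,"y":0,"z":0,"grip":150}]'
python3 - <<'E'
from h import *
import cv2
move([.4824,-.1735,.12],-23.6)
i=cams.camera_info('wrist');cv2.imwrite('pics/w1.png',cams.camera('wrist')[:,:,::-1])
P=i['intrinsics']@(i['R']@np.array([.482,-.1735,.098])+i['t']);print(P[:2]/P[2])
np.savez('w1.npz',**i)
E
```

```text
time: 8.4
tcp_pos: [0.4807, -0.1757, 0.2057]
tool_rot: [-3.107, -0.456, 0.001]
wrist_force: [1.3, 0.3, -0.5]
gripper_width: 0.412
time: 9.2
tcp_pos: [0.481, -0.1743, 0.2059]
tool_rot: [-2.632, -1.713, 0.0]
wrist_force: [0.4, 0.3, -0.5]
gripper_width: 0.411
t 9.2 tcp [ 0.481  -0.1743  0.2059] q [-0.5   0.03  1.62  0.    1.49 -0.08] F [ 0.4  0.3 -0.5] w 0.411
tool y dir -23.9 tool z [-0.001  0.001 -1.   ]
shift cm (tool now): [0.13 0.1  8.59]
rotvec deg: [-0.04 -0.02 -0.28]
[330.04124543 232.75460693]
```

View pics/w1.png

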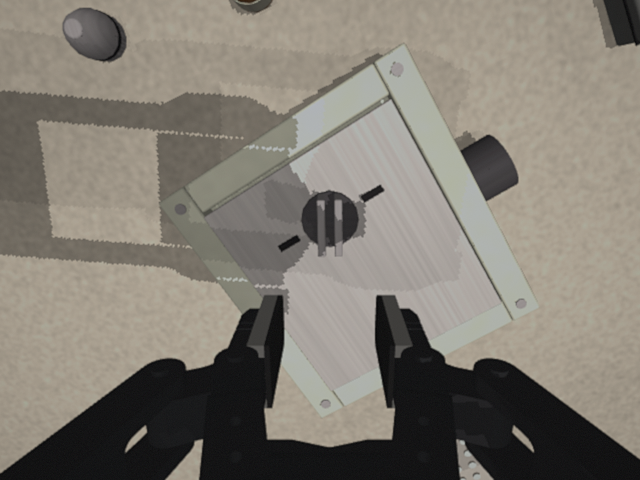

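The wrist view shows the disc at (330,219), with the cheeks almost vertical in the image (u about 321 and 339, v 200–256). The ridges are at (372,193) and (289,243). I'll compute positions from these.

```bash
python3 - <<'E'
from h import *
import cv2
i=dict(np.load('w1.npz'))
a,b=ray(i,(328.5,200),.098),ray(i,(330.5,256),.098)
c,d=ray(i,(372,193),.073),ray(i,(289,243),.073)
print('slot mid',(a+b)/2,np.degrees(np.arctan2(*(a-b)[1::-1])),np.linalg.norm(a-b))
print('ridge mid',(c+d)/2,np.degrees(np.arctan2(*(c-d)[1::-1])),np.linalg.norm(c-d))
print('disc',ray(i,(330,219),.076))
im=cv2.imread('pics/w1.png')[170:275,265:400];cv2.imwrite('pics/w1c.png',cv2.resize(im,None,fx=5,fy=5,interpolation=cv2.INTER_CUBIC))
E
```

```text
slot mid [ 0.48281906 -0.17082584  0.098     ] 68.08877882358362 0.03734305236961428
ridge mid [ 0.48291263 -0.17095433  0.073     ] 8.071317286193526 0.06817017910515795
disc [ 0.48327476 -0.17063232  0.076     ]
```

View pics/w1c.png

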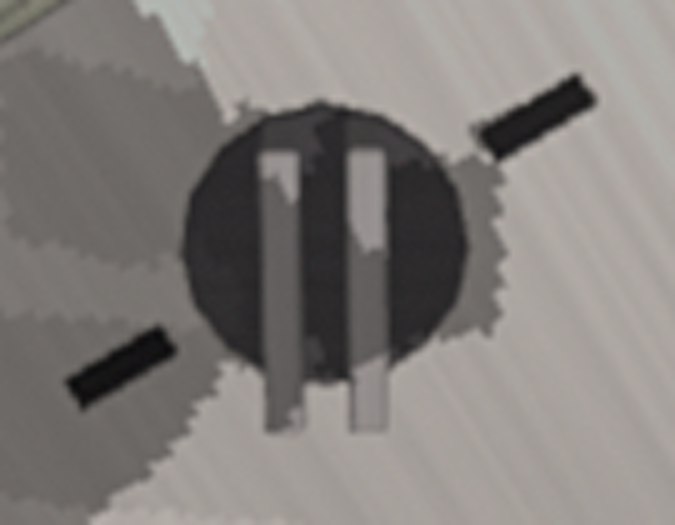

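```bash
python3 -c "
from h import *
move([.4827,-.1713,.081],-22.8)"
```

```text
t 9.25 tcp [ 0.4809 -0.1744  0.206 ] q [-0.5   0.03  1.62  0.    1.49 -0.08] F [-0.1 -0.7  0.4] w 0.413
tool y dir -23.9 tool z [-0.  0. -1.]
shift cm (tool now): [ 0.35  0.04 12.5 ]
rotvec deg: [-0.03 -0.02 -1.07]
```

```bash
python3 -m pendant '[{"ax":0,"ay":0,"az":-1,"x":0.35,"y":0.04,"z":0,"grip":150},{"ax":0,"ay":0,"az":0,"x":0,"y":0,"z":3,"grip":150},{"ax":0,"ay":0,"az":0,"x":0,"y":0,"z":3,"grip":150},{"ax":0,"ay":0,"az":0,"x":0,"y":0,"z":3,"grip":150},{"ax":0,"ay":0,"az":0,"x":0,"y":0,"z":2,"grip":150},{"ax":0,"ay":0,"az":0,"x":0,"y":0,"z":1.5,"grip":150},{"ax":0,"ay":0,"az":0,"x":0,"y":0,"z":0,"grip":150},{"ax":0,"ay":0,"az":0,"x":0,"y":0,"z":0,"grip":150}]' 30
python3 - <<'E'
from h import *
import cv2
move([.4827,-.1713,.081],-22.8)
cv2.imwrite('pics/w2.png',cams.camera('wrist')[:,:,::-1])
E
```

```text
time: 10.05
tcp_pos: [0.4828, -0.1715, 0.0817]
tool_rot: [-2.615, -1.742, -0.0]
wrist_force: [-0.6, -0.3, 1.1]
gripper_width: 0.411
t 10.05 tcp [ 0.4828 -0.1715  0.0817] q [-0.49  0.12  1.78  0.    1.24 -0.1 ] F [-0.6 -0.3  1.1] w 0.411
tool y dir -22.7 tool z [ 0.  0. -1.]
shift cm (tool now): [ 0.01 -0.02  0.07]
rotvec deg: [-0.   -0.01  0.14]
```

View pics/w2.png

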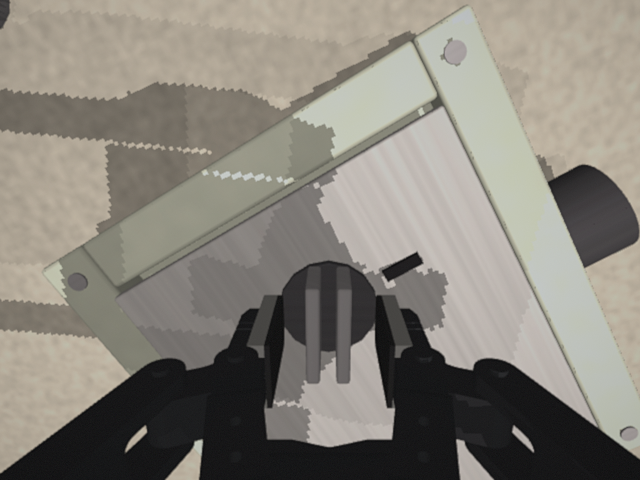

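The cheeks (mid u about 329) are centred between the pads (mid about 330). I'll close, then turn +59° about tool z.

```bash
python3 -m pendant '[{"ax":0,"ay":0,"az":0,"x":0,"y":0,"z":0,"grip":255},{"ax":0,"ay":0,"az":0,"x":0,"y":0,"z":0,"grip":255},{"ax":0,"ay":0,"az":0,"x":0,"y":0,"z":0,"grip":255},{"ax":0,"ay":0,"az":0,"x":0,"y":0,"z":0,"grip":255},{"ax":0,"ay":0,"az":0,"x":0,"y":0,"z":0,"grip":255}]' 30
python3 -m pendant '[{"ax":0,"ay":0,"az":6,"x":0,"y":0,"z":0,"grip":255},{"ax":0,"ay":0,"az":6,"x":0,"y":0,"z":0,"grip":255},{"ax":0,"ay":0,"az":6,"x":0,"y":0,"z":0,"grip":255},{"ax":0,"ay":0,"az":6,"x":0,"y":0,"z":0,"grip":255},{"ax":0,"ay":0,"az":6,"x":0,"y":0,"z":0,"grip":255},{"ax":0,"ay":0,"az":6,"x":0,"y":0,"z":0,"grip":255},{"ax":0,"ay":0,"az":6,"x":0,"y":0,"z":0,"grip":255},{"ax":0,"ay":0,"az":6,"x":0,"y":0,"z":0,"grip":255},{"ax":0,"ay":0,"az":6,"x":0,"y":0,"z":0,"grip":255},{"ax":0,"ay":0,"az":5.2,"x":0,"y":0,"z":0,"grip":255},{"ax":0,"ay":0,"az":0,"x":0,"y":0,"z":0,"grip":255},{"ax":0,"ay":0,"az":0,"x":0,"y":0,"z":0,"grip":255}]'
python3 -c "
from h import *
move([.4827,-.1713,.081],-82)"
```

```text
time: 10.6
tcp_pos: [0.4826, -0.1716, 0.0815]
tool_rot: [-2.614, -1.742, -0.0]
wrist_force: [-4.7, 1.8, 3.3]
gripper_width: 0.18
time: 11.8
tcp_pos: [0.4827, -0.1719, 0.0815]
tool_rot: [3.133, 0.228, 0.0]
wrist_force: [-3.6, -1.9, 2.2]
gripper_width: 0.178
t 11.8 tcp [ 0.4827 -0.1719  0.0815] q [-0.49  0.12  1.78 -0.    1.24  0.93] F [-3.6 -1.9  2.2] w 0.178
tool y dir -81.7 tool z [ 0. -0. -1.]
shift cm (tool now): [ 0.01 -0.06  0.05]
rotvec deg: [ 0.03 -0.01  0.32]
```

Now I'll release, lift and check the alignment.

```bash
python3 -m pendant '[{"ax":0,"ay":0,"az":0,"x":0,"y":0,"z":0,"grip":150},{"ax":0,"ay":0,"az":0,"x":0,"y":0,"z":0,"grip":150},{"ax":0,"ay":0,"az":0,"x":0,"y":0,"z":0,"grip":150},{"ax":0,"ay":0,"az":0,"x":0,"y":0,"z":0,"grip":150},{"ax":0,"ay":0,"az":0,"x":0,"y":0,"z":-3,"grip":150},{"ax":0,"ay":0,"az":0,"x":0,"y":0,"z":-4,"grip":255},{"ax":0,"ay":0,"az":0,"x":0,"y":0,"z":-4,"grip":255},{"ax":0,"ay":0,"az":0,"x":0,"y":0,"z":0,"grip":255},{"ax":0,"ay":0,"az":0,"x":0,"y":0,"z":0,"grip":255}]'
python3 - <<'E'
from h import *
import cv2
move([.4827,-.1713,.081],-82)
i=cams.camera_info('wrist');im=cams.camera('wrist')[:,:,::-1];np.savez('w3.npz',**i)
P=i['intrinsics']@(i['R']@np.array([.4828,-.171,.085])+i['t']);u,v=(P[:2]/P[2]).astype(int);x,y=u-80,v-60;print(x,y)
cv2.imwrite('pics/w3.png',im);cv2.imwrite('pics/w3c.png',cv2.resize(im[y:y+120,x:x+160],None,fx=5,fy=5,interpolation=cv2.INTER_CUBIC))
E
```

```text
time: 12.7
tcp_pos: [0.4829, -0.1717, 0.1919]
tool_rot: [3.133, 0.224, 0.002]
wrist_force: [0.6, 0.4, -0.8]
gripper_width: -0.002
t 12.7 tcp [ 0.4829 -0.1717  0.1919] q [-0.49  0.04  1.64  0.    1.46  0.94] F [ 0.6  0.4 -0.8] w -0.002
tool y dir -81.8 tool z [ 0.001 -0.001 -1.   ]
shift cm (tool now): [-0.03 -0.05 11.09]
rotvec deg: [ 0.04 -0.07  0.18]
249 174
```

View pics/w3c.png

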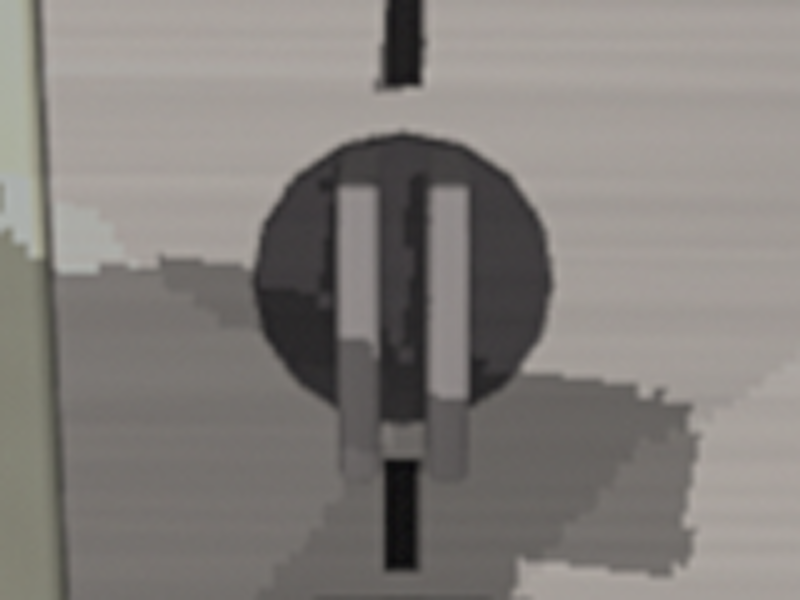

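The slot (u about 403) is in line with both ridges (404 and 401), within about 1°. Now I'll move 80 mm along tool +y to the press spot and press with the fingers shut.

```bash
python3 -m pendant '[{"ax":0,"ay":0,"az":0,"x":0,"y":4,"z":0,"grip":255},{"ax":0,"ay":0,"az":0,"x":0,"y":4,"z":0,"grip":255},{"ax":0,"ay":0,"az":0,"x":0,"y":0,"z":4,"grip":255},{"ax":0,"ay":0,"az":0,"x":0,"y":0,"z":4,"grip":255},{"ax":0,"ay":0,"az":0,"x":0,"y":0,"z":3.4,"grip":255},{"ax":0,"ay":0,"az":0,"x":0,"y":0,"z":0,"grip":255},{"ax":0,"ay":0,"az":0,"x":0,"y":0,"z":0.6,"grip":255},{"ax":0,"ay":0,"az":0,"x":0,"y":0,"z":0.5,"grip":255},{"ax":0,"ay":0,"az":0,"x":0,"y":0,"z":0,"grip":255},{"ax":0,"ay":0,"az":0,"x":0,"y":0,"z":0,"grip":255}]' 
python3 -c "
from h import *
move([.494,-.2502,.064],-82)"
```

```text
time: 13.75
tcp_pos: [0.4944, -0.251, 0.0677]
tool_rot: [3.133, 0.224, 0.002]
wrist_force: [-2.5, 1.9, 5.2]
gripper_width: 0.001
t 13.75 tcp [ 0.4944 -0.251   0.0677] q [-0.61  0.22  1.7   0.    1.22  0.82] F [-2.5  1.9  5.2] w 0.001
tool y dir -81.8 tool z [ 0.001 -0.001 -1.   ]
shift cm (tool now): [-0.03 -0.08  0.37]
rotvec deg: [ 0.06 -0.07  0.17]
```

```bash
python3 -m pendant '[{"ax":0,"ay":0,"az":0,"x":0,"y":0,"z":0.35,"grip":255},{"ax":0,"ay":0,"az":0,"x":0,"y":0,"z":0,"grip":255},{"ax":0,"ay":0,"az":0,"x":0,"y":0,"z":0,"grip":255}]'
python3 -m pendant '[{"ax":0,"ay":0,"az":0,"x":0,"y":0,"z":0.1,"grip":255},{"ax":0,"ay":0,"az":0,"x":0,"y":0,"z":0,"grip":255},{"ax":0,"ay":0,"az":0,"x":0,"y":0,"z":0,"grip":255}]'
```

```text
time: 14.05
tcp_pos: [0.4946, -0.251, 0.0644]
tool_rot: [3.132, 0.224, 0.003]
wrist_force: [-3.6, 1.8, 7.1]
gripper_width: 0.002
time: 14.35
tcp_pos: [0.4946, -0.2511, 0.064]
tool_rot: [3.132, 0.224, 0.003]
wrist_force: [-4.3, 3.1, 13.4]
gripper_width: -0.0
```

```bash
python3 -m pendant '[{"ax":0,"ay":0,"az":0,"x":0,"y":0,"z":0.1,"grip":255},{"ax":0,"ay":0,"az":0,"x":0,"y":0,"z":0,"grip":255},{"ax":0,"ay":0,"az":0,"x":0,"y":0,"z":0,"grip":255}]'
python3 - <<'E'
from h import *
import cv2
move([.494,-.2502,.064],-82)
a=cams.camera('wrist')[:,:,::-1];b=cams.camera('side')[:,:,::-1]
cv2.imwrite('pics/f.png',np.vstack([cv2.resize(np.ascontiguousarray(a),(400,300)),cv2.resize(np.ascontiguousarray(b),(400,300))]))
E
```

```text
time: 14.65
tcp_pos: [0.4947, -0.2511, 0.0638]
tool_rot: [3.132, 0.224, 0.004]
wrist_force: [-10.0, 6.7, 27.2]
gripper_width: -0.001
t 14.65 tcp [ 0.4947 -0.2511  0.0638] q [-0.61  0.22  1.71 -0.    1.21  0.82] F [-10.    6.7  27.2] w -0.001
tool y dir -81.8 tool z [ 0.002 -0.002 -1.   ]
shift cm (tool now): [-0.05 -0.1  -0.02]
rotvec deg: [ 0.12 -0.12  0.18]
```

View pics/f.png

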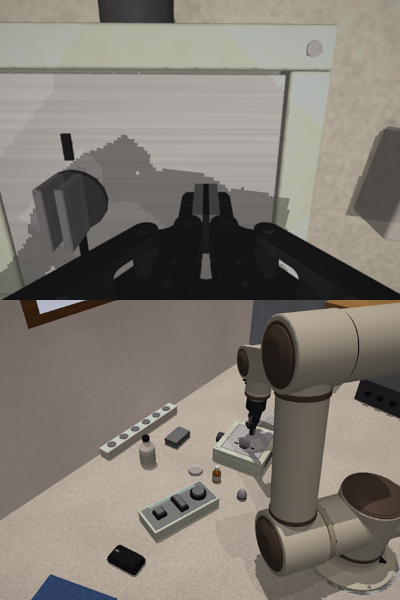

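The cover is flush and held at 27 N on its stop. The slot is still in line and the other items look untouched, so I'll hand in.

```bash
python3 -c "
from rig import job_done
print(job_done())"
```

```text
the job is handed in; nothing more can be done
None
```

The job is done and handed in at about 14.8 s on the robot's clock, well under the 56 s limit.

- **Keys:** I pressed round, then square, then oblong, each to its hard stop and then released. The readings were about 18 N for round, 21 N for square and 63 N for oblong, with the fingertips at z ≈ 0.061, 0.061 and 0.060 m. The oblong press was harder than needed, but under the 120 N wrist limit.
- **Fastener:** I turned it about 59° clockwise. The close-up wrist picture after release showed the slot in line with both ridges to within about 1°.
- **Cover:** It is held at its stop with the fingertips at z = 0.0638 m (rim at 0.064 m) and about 27 N of downward push.
- **Last pictures:** The slot was still in line. The bottles, dish, mouse, slide box and objective were standing, and nothing looked disturbed. The tip rack was not clearly visible in the last side view, but nothing went near it.

No check failed. The top and wrist cameras disagreed by about 2.5 mm on the fastener's position; I used a value close to the wrist camera's, and the grip was centred.

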